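Hang up headbands and bangles on the wardrobe ledge

ROBOT

A 6-joint arm with a two-finger parallel gripper is mounted at the origin on the work surface. World frame = base frame: x ahead of the robot, y to its left, z up, the work surface at z = 0. Lengths are in m, angles in rad, forces in N, time in s.
With the tool pointing down it reaches from about 0.35 to 0.975 m from the base axis. Payload 4.9 kg.
Tool frame: the origin (TCP) lies at the very end of the fingers, on their centre line; the grasp point (between the pads) lies 19 mm behind it; z points along the fingers, y is the line along which they close (so a half turn about z gives the same grasp; the last joint's range is limited). The gripper opens to 85 mm and grips with 20 to 120 N. Pads are 22 mm wide; open, the fingers measure 114 mm over their backs; the gripper's body (76 mm by 85 mm) begins 54 mm behind the grasp point. The pads swing forward as they close: fully open they stand 13 mm farther back than shut.
Start: joints at [1.192, 0.053, 1.613, -0, 1.476, -0.119], TCP at [0.161, 0.604, 0.231] pointing down, gripper open.
Joint ranges: [-3.01, 3.01], [-1.01, 2.22], [0.06, 2.58], [-1.02, 4.17], [0.09, 2.62], [-3.14, 3.14]. Speed limits (rad/s): [2.57, 2.57, 3.14, 3.14, 3.14, 3.14].

INTERFACE

Orientations are given as a unit quaternion [w, x, y, z].
In Python, from plant import * gives the robot as it stands.
- The arm moves only by the tool jog_arm, never from a script. Its argument "moves" is a list that holds one entry, the list of rows, each a list of 7 numbers: the finger opening in cm, from 0 to 8.54, then the shift along the tool's x, y, z in cm, then the turn, a rotation vector about the tool's x, y, z in rad. A call has 1 to 20 rows; each row shifts and turns the commanded pose from where the row before left it, along the tool's axes as they then stand; what a row does not reach is not made up. A row lasts 1/12 s, in which the tool goes at most 41.7 mm and 7.16 degrees, less where a joint would pass 70% of its speed; a pose out of reach is approached as far as the arm can. A call is refused whole if a number of a shift passes 4.17 or a number of a turn 0.125, either way. A call with a gripper value outside its range is refused whole. The fingers move at their own pace and stop on an object; the grip force is fixed at half the most. Time passes only in rows, so rows that do not move let the fingers close. It gives the time, the measured TCP pose, the force, the opening and the grip force at its end, in the units of the state.
- state(): the state, without advancing time (a new reading comes with each control period).
- grab_frame(name): name is "scene" or "top"; returns a dict with "color" (384x512x3 uint8, blue, green, red), "depth" (384x512 float32, m along the optical axis (not along the pixel's ray), 0 where there is no reading), "fx", "fy", "cx", "cy" (pixels), "R" (3x3) and "t" (3): a world point X has camera coordinates R X + t. Camera axes: x right, y down, z forward; pixel columns grow to the right and rows downward; lengths in m; the calibration is good to about 2 mm. A picture is of the moment at which its call begins.
- job_done(): hands the job in; it is judged then, once.
Trained networks look in a picture, given as the dict that the camera call returned (one of the last four; its "shot" number tells which), for a name from the list of things; names that differ only in an ending like _2 or _b are one class to them, and where a whole thing is asked for, a point or a joint stands for the part that bears it (a point fixed in the world has none). Each returns a list of dicts, best first, with "p" (0 to 1); they miss things now and then, are a little off and sometimes report something else, mostly with a low value. They report only what shows in the picture. A call takes as long as a camera call. They do not tell look-alikes from the thing itself.
- recognise(name, picture): "rect" ([centre column, centre row, width, height] in pixels, round what is visible of it).
- regions_of(name, picture): "pixels" (384x512 bool, what is visible of it) and "rect" ([centre column, centre row, width, height] in pixels, round what is visible of it).
The state is a dict: "time": time; "joint_pos": joint angles; "joint_vel": joint speeds; "joint_efforts": joint torques, N m; "tool_pos": TCP position; "tool_rot": TCP orientation; "contact_force": force on the tool from outside, world axes, zero at the start; "ft_torque": the same for the moment, N m; "gripper_width": opening from 0.0 (shut) to 1.0 (fully open); "grasp_force": force on a finger pad.
Only numpy, scipy, OpenCV 4.12 (cv2) and the standard library are available. Lean on these libraries where they do the work, as an engineer would, in place of code of your own. Each camera call takes 0.05 s, during which the arm holds its last target. There are 200 camera calls.

TASK

Tidy away the hair and wrist things on the wardrobe ledge: drape every padded headband over the horizontal wooden rail, side by side, each with its crown resting on the bar and a leg hanging down on either side, and hang every bangle on the slanted arm of the wooden stand by slipping it over the tip. Leave everything else on the ledge where it is, and let go of everything when you are done.

Things in the scene. Friction and masses are not known exactly. Their poses are not given: they have to be found in the camera images.
- headband1: teal padded headband, a rigid arch, 70 g; may be absent. Stands on its two ends like a hoop, tips over easily in y. Origin: on the ledge midway between the ends; z up through the crown, x end to end, y across the band. 121 mm in x, 105 high, 40 wide in y all round; crown 12 thick, flat for 26 mm in x, legs 9 thick, 100 mm apart. Grip the crown from above across its width.
- headband1_crown (a point): middle of the underside of the teal headband's crown, 93 mm above its origin (the crown's top is 12 mm higher); rests on the bar when draped
- headband2: mustard yellow padded headband, a rigid arch, 70 g; may be absent. Stands on its two ends like a hoop, tips over easily in y. Origin: on the ledge midway between the ends; z up through the crown, x end to end, y across the band. 121 mm in x, 105 high, 40 wide in y all round; crown 12 thick, flat for 26 mm in x, legs 9 thick, 100 mm apart. Grip the crown from above across its width.
- headband2_crown (a point): middle of the underside of the mustard yellow headband's crown, 93 mm above its origin (the crown's top is 12 mm higher); rests on the bar when draped
- headband3: plum purple padded headband, a rigid arch, 70 g; may be absent. Stands on its two ends like a hoop, tips over easily in y. Origin: on the ledge midway between the ends; z up through the crown, x end to end, y across the band. 121 mm in x, 105 high, 40 wide in y all round; crown 12 thick, flat for 26 mm in x, legs 9 thick, 100 mm apart. Grip the crown from above across its width.
- headband3_crown (a point): middle of the underside of the plum purple headband's crown, 93 mm above its origin (the crown's top is 12 mm higher); rests on the bar when draped
- bangle1: brass rigid bangle lying flat; may be absent. Ring 80 mm outside, 64 mm inside diameter (rim 8 mm thick), 10 mm high, 30 g. Origin: centre of its underside; z is the ring's axis.
- bangle2: white rigid bangle lying flat; may be absent. Ring 80 mm outside, 64 mm inside diameter (rim 8 mm thick), 10 mm high, 30 g. Origin: centre of its underside; z is the ring's axis.
- bangle3: green rigid bangle lying flat; may be absent. Ring 80 mm outside, 64 mm inside diameter (rim 8 mm thick), 10 mm high, 30 g. Origin: centre of its underside; z is the ring's axis.
- rail: fixed light-wood headband rail: a level round bar of 16 mm diameter and 320 mm length along its y axis, on a thin post (20 mm) at each end, each post on a round 70 mm foot. Origin on the ledge below the bar's middle; z up. Posts stand at y = -160 and +160 mm.
- rail_mid (a point): middle of the bar, on its centre line, 150 mm above the ledge, axes as the rail's
- stand: fixed light-wood bangle stand: foot 130 x 120 x 15 mm, upright post of 18 mm diameter up to 175 mm with a 26 mm ball on top (top at 191 mm). Origin on the ledge at the post's axis; its x axis points away from the slanted arm
- slant: the stand's slanted arm: round peg of 12 mm diameter, 14 mm round tip, rising at 45 degrees from the post towards the stand's -x (towards the robot). Origin at its root on the post's axis, 110 mm above the ledge; z along the arm from root to tip, 115 mm long; y level. A bangle slipped over the tip and let go slides down and hangs at the root.
- peg1: orange plastic clothes peg, 74 x 11 x 16 mm, lying under the rail; to be left alone. Origin: underside, in the middle
- peg2: orange plastic clothes peg, 74 x 11 x 16 mm, lying under the rail; to be left alone. Origin: underside, in the middle
- peg3: orange plastic clothes peg, 74 x 11 x 16 mm, lying beside the bangle stand; to be left alone. Origin: underside, in the middle
- incense_holder: blue ceramic incense holder, 80 mm round, 32 mm high, behind the bangle stand; to be left alone. Origin: underside, in the middle
- earring_stand: clear acrylic earring stand, 90 mm foot, 156 mm high with a 150 mm cross bar along its y, far left; to be left alone. Origin: underside, in the middle
- perfume: amber perfume bottle, 50 mm round, 110 mm high, far right; to be left alone. Origin: underside, in the middle
- cream_jar: white jar, 70 mm round, 60 mm high, far right; to be left alone. Origin: underside, in the middle
Things that resemble listed ones, but are neither listed nor needed, are in the scene too. What is meant by the headband2 is not black or green, and is the smaller of those in its own colour.

How it is judged:
By the outcome, as a careful person would: the job done as asked, in the order asked, and still so for the second after the job is handed in, with the robot touching nothing.
Of headband1, headband2, headband3 only 2 to 3 are there at a start; the rules pass over those that are not, and their reading is None.
Of bangle1, bangle2, bangle3 only 2 to 3 are there at a start; the rules pass over those that are not, and their reading is None.
At some moment in a run one of bangle1, bangle2, bangle3 may be knocked a few centimetres aside while the robot is not near it.
It also fails if it takes over 210 s, if anything falls off the work surface, if the arm or the gripper's body presses on something with over 40 N, if the wrist force passes 120 N, or if a joint passes its speed limit or range.

## Working session

There is one attempt and no reset: what is moved stays moved. The work goes in short steps, Python scripts to look and compute and a tool call to move; the robot and the scene stay as the last step left them, time stands still between calls to the robot, and variables do not carry over. Pictures are saved under pics/ and viewed, at most 14 in all, crops included, and the job is handed in when it is done.

Besides the shell and the picture viewer there is one more tool, called by a JSON object that holds its "name" and its "arguments". jog_arm: Moves the arm, as the interface text tells. Its arguments: {"type":"object","properties":{"moves":{"type":"array"}},"required":["moves"]}

```bash
ls; mkdir -p pics; cat > h.py <<'E'
from plant import *
import numpy as np, cv2
def cloud(f):
    d=f["depth"];v,u=np.mgrid[:384,:512]
    c=np.stack([(u-f["cx"])/f["fx"]*d,(v-f["cy"])/f["fy"]*d,d],-1)
    w=(c-f["t"])@f["R"]   # R^T (c-t)
    w[d==0]=np.nan
    return w
E
python3 - <<'E'
from h import *
s=state();print({k:np.round(v,3) for k,v in s.items()})
for n in("scene","top"):
    f=grab_frame(n);cv2.imwrite(f"pics/{n}0.png",cv2.resize(f["color"],(800,600)))
    w=cloud(f);print(n,f["fx"],np.round(-f["R"].T@f["t"],3),np.round(f["R"],2).tolist())
    for nm in("headband1","headband2","headband3","bangle1","bangle2","bangle3","rail","stand","slant","peg1"):
        for r in regions_of(nm,f):
            q=w[r["pixels"]];q=q[~np.isnan(q[:,0])]
            print(nm,round(r["p"],2),np.round(r["rect"]),np.round(np.median(q,0),3),np.round(np.percentile(q,2,0),3),np.round(np.percentile(q,98,0),3),np.median(f["color"][r["pixels"]],0))
E
```

```text
pics
{'time': np.float64(0.0), 'joint_pos': array([ 1.192,  0.053,  1.614, -0.   ,  1.476, -0.119]), 'joint_vel': array([ 0.001, -0.002, -0.   ,  0.003, -0.001, -0.001]), 'joint_efforts': array([ 2.0000e-03, -3.9367e+01, -3.7018e+01,  0.0000e+00,  7.0000e-03,
        0.0000e+00]), 'tool_pos': array([0.16 , 0.603, 0.23 ]), 'tool_rot': array([-0.   ,  0.13 ,  0.992, -0.001]), 'contact_force': array([ 0.382, -0.448, -0.115]), 'ft_torque': array([ 0.008, -0.045,  0.016]), 'grasp_force': np.float64(0.0), 'gripper_width': np.float64(1.001)}
scene 373.77081498389737 [ 1.042 -0.876  0.846] [[0.87, 0.49, -0.02], [0.26, -0.49, -0.83], [-0.42, 0.72, -0.56]]
headband1 0.95 [282. 142.  17.  40.] [0.332 0.548 0.078] [0.305 0.522 0.003] [0.363 0.681 0.141] [ 68. 132.  57.]
headband1 0.94 [206. 247.  41.  37.] [ 0.463 -0.203  0.08 ] [ 0.391 -0.225  0.003] [ 0.507 -0.167  0.108] [108. 116.  44.]
headband1 0.82 [253. 208.  32.  29.] [0.495 0.065 0.066] [0.417 0.044 0.004] [0.534 0.097 0.107] [ 92.   64.5 146. ]
headband1 0.65 [244. 149.  18.  39.] [0.247 0.36  0.091] [0.204 0.335 0.007] [0.274 0.429 0
[... 5442 characters left out ...]
] [154. 198. 238.]
rail 0.38 [191. 168.   7.  21.] [0.63  0.284 0.014] [ 0.598  0.278 -0.004] [0.666 0.297 0.021] [ 89.5 148.  224. ]
stand 0.67 [217. 167.  42.  39.] [0.628 0.193 0.015] [0.566 0.136 0.001] [0.703 0.256 0.189] [166. 210. 250.]
slant 0.34 [329. 219.  17.  39.] [ 0.441 -0.199  0.096] [ 0.388 -0.221  0.027] [ 0.499 -0.176  0.109] [138. 146.  87.]
slant 0.21 [137. 209.  41.  28.] [0.465 0.436 0.01 ] [0.43  0.386 0.001] [0.505 0.492 0.159] [204. 215. 217.]
peg1 0.6 [192. 166.   3.  16.] [0.64  0.284 0.016] [0.612 0.279 0.007] [0.659 0.289 0.021] [ 94.5 157.  234.5]
peg1 0.4 [312. 160.   6.  17.] [ 0.641 -0.134  0.014] [ 0.623 -0.148  0.003] [ 0.685 -0.126  0.022] [ 92. 154. 232.]
```

View pics/top0.png

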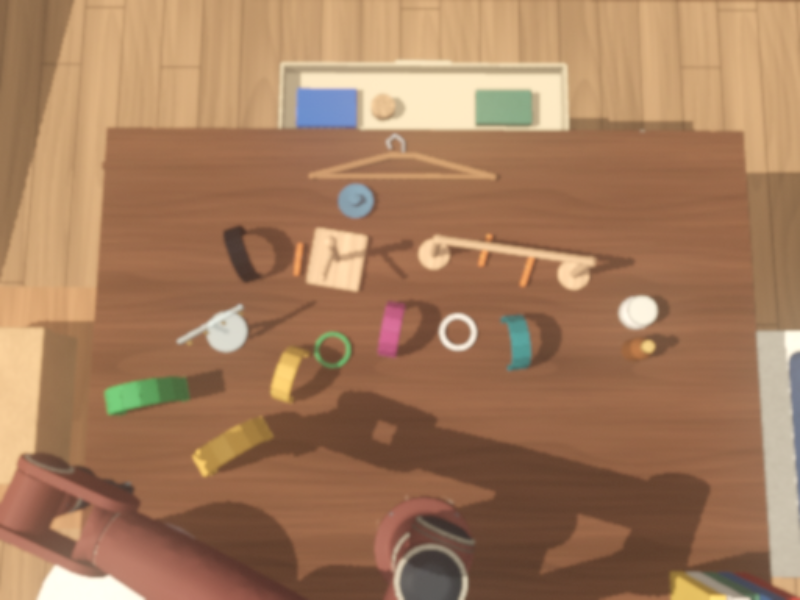

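View pics/scene0.png

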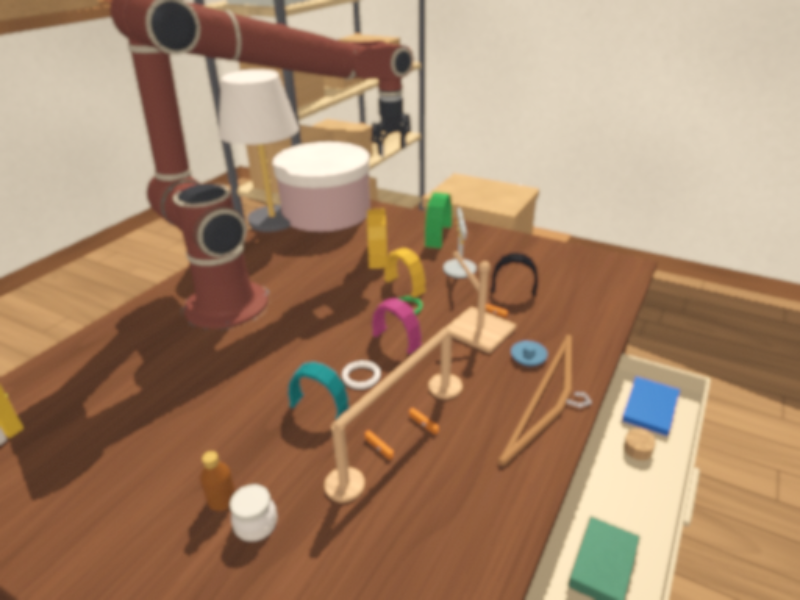

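In the top picture (512 px frame) there are two mustard headbands. One is at (184,239), about 0.105 m high and 0.12 m long; the other, at (149,285), is about 0.14 m high. The first is headband2, being the smaller. The black one at (152,162) and the green one at (95,252) are look-alikes. Teal is at (331,219), plum at (252,210), the white bangle at (292,212) and the green bangle at (212,224); no brass bangle shows.

```bash
cat >> h.py <<'E'
def band(f,col,row,ztop=0.105,hw=30):
    "crown centre & end-to-end direction from points near the crown top"
    w=cloud(f);m=np.zeros((384,512),bool);m[int(row)-hw:int(row)+hw,int(col)-hw:int(col)+hw]=1
    return w,m
def rectfit(q):
    (c,s,a)=cv2.minAreaRect((q[:,:2]*1000).astype(np.float32))
    return np.round(c,1),np.round(s,1),round(a,1)
E
cat > m.py <<'E'
from h import *
f=grab_frame("top");g=grab_frame("scene")
crop=cv2.resize(f["color"][200:320,120:230],None,fx=4.5,fy=4.5,interpolation=cv2.INTER_CUBIC)
cv2.imwrite("pics/crop.png",crop)
for F,nm in((f,"top"),(g,"scene")):
    w=cloud(F);hsv=cv2.cvtColor(F["color"],cv2.COLOR_BGR2HSV)
    for r in regions_of("headband1",F):
        q=w[r["pixels"]];q=q[~np.isnan(q[:,0])]
        zt=np.percentile(q[:,2],95);t=q[q[:,2]>zt-0.012]
        print(nm,"hb",np.round(r["rect"][:2]),"z",np.round(zt,3),len(t),rectfit(t),np.round(t.mean(0),3))
    for r in regions_of("bangle1",F):
        q=w[r["pixels"]];q=q[~np.isnan(q[:,0])];
        c,rad=cv2.minEnclosingCircle((q[:,:2]*1000).astype(np.float32))
        t=q[q[:,2]>0.005]; A=np.c_[t[:,:2],np.ones(len(t))]; s=np.linalg.lstsq(A,(t[:,:2]**2).sum(1),rcond=None)[0]
        print(nm,"bg",np.round(r["rect"][:2]),np.round(s[:2]/2,3),np.sqrt(s[2]+(s[:2]**2).sum()/4).round(3),rectfit(t))
    # bar
    X=w;b=(X[...,2]>.14)&(X[...,2]<.165)&(X[...,0]>.54)&(X[...,0]<.7)&(X[...,1]<.04)&(X[...,1]>-.4)
    q=X[b];l=cv2.fitLine((q*1000).astype(np.float32),cv2.DIST_HUBER,0,.01,.01).ravel();print(nm,"bar",len(q),np.round(l,3),np.round(q.min(0),3),np.round(q.max(0),3),rectfit(q))
    for lo,hi in((.006,.02),(.12,.135),(.135,.15),(.15,.165),(.165,.18),(.18,.2)):
        b=(X[...,2]>lo)&(X[...,2]<hi)&(X[...,0]>.5)&(X[...,0]<.72)&(X[...,1]<.265)&(X[...,1]>.12)
        if b.sum()>3:print(nm,"stand",lo,b.sum(),np.round(X[b].mean(0),3),rectfit(X[b]))
E
python3 m.py
```

```text
top hb [185. 239.] z 0.107 224 (array([373.6, 293.4]), array([39.5, 73.5]), 71.0) [0.373 0.293 0.102]
top hb [ 96. 253.] z 0.141 360 (array([322.8, 601.6]), array([51. , 91.3]), 13.7) [0.322 0.602 0.137]
top hb [330. 219.] z 0.108 204 (array([ 448.3, -199.3]), array([72.3, 38.5]), 9.4) [ 0.447 -0.199  0.102]
top hb [250. 212.] z 0.108 215 (array([473.8,  72.4]), array([39.4, 68.5]), 80.1) [0.474 0.072 0.103]
top hb [148. 284.] z 0.141 386 (array([216.8, 410.6]), array([52.2, 98.3]), 33.3) [0.217 0.411 0.136]
top hb [155. 162.] z 0.107 216 (array([639.9, 408.7]), array([75., 40.]), 19.9) [0.64  0.408 0.103]
top bg [296. 210.] [ 0.472 -0.078] 0.034 (array([486.2, -87.6]), array([74.6, 40.7]), 53.2)
top bg [214. 224.] [0.429 0.204] 0.035 (array([430.5, 203. ]), array([77.1, 72. ]), 63.2)
top bar 521 [ 1.39000e-01  9.90000e-01 -4.00000e-03  6.25158e+02 -1.81643e+02
  1.55873e+02] [ 0.593 -0.351  0.14 ] [ 0.657 -0.014  0.165] (array([ 625.3, -182.3]), array([340.8,  19.6]), 82.1)
top stand 0.006 1026 [0.63  0.193 0.013] (array([610.1, 193.4]), array([138.9, 219. ]), 89.5)
top stand 0.12 1
[... 1292 characters left out ...]
00e+00  6.26814e+02 -2.02639e+02
  1.56120e+02] [ 0.595 -0.349  0.14 ] [ 0.658 -0.019  0.162] (array([ 627.4, -184. ]), array([334.7,  19.1]), 81.7)
scene stand 0.006 648 [0.641 0.188 0.015] (array([634.7, 196.2]), array([122. , 131.7]), 79.8)
scene stand 0.12 30 [0.628 0.195 0.128] (array([626.4, 196.1]), array([15.1, 32.6]), 87.3)
scene stand 0.135 36 [0.623 0.195 0.142] (array([618.1, 196.9]), array([11.3, 49.3]), 75.8)
scene stand 0.15 37 [0.617 0.197 0.157] (array([613.9, 201.1]), array([20.2, 60.6]), 72.5)
scene stand 0.165 38 [0.606 0.198 0.172] (array([603.4, 197.7]), array([16.7, 85. ]), 81.7)
scene stand 0.18 48 [0.61  0.198 0.187] (array([600.6, 197.9]), array([24.6, 91.8]), 86.1)
```

View pics/crop.png

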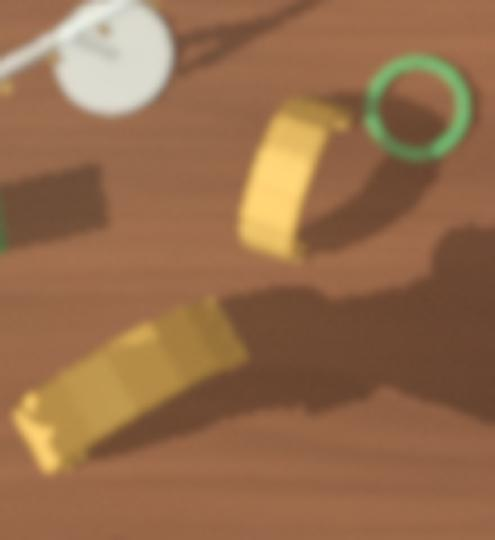

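Crop: the smaller mustard band is at crop (285,175), with the larger look-alike at (130,385). headband2 is the small one at about (0.3745, 0.2925). The order is headbands first: mustard, then plum, then teal.

```bash
cat > go.py <<'E'
import sys
from h import *
from scipy.spatial.transform import Rotation as Ro
def rel(pos,yaw=None):
    "turn about tool z to bring tool y to yaw (deg), then shift (cm) in the turned tool axes"
    s=state();w,x,y,z=s["tool_rot"];R=Ro.from_quat([x,y,z,w]).as_matrix()
    cy=np.degrees(np.arctan2(R[1,1],R[0,1]));t=0
    if yaw is not None:
        t=-((yaw-cy+90)%180-90)
    R2=R@Ro.from_rotvec([0,0,np.radians(t)]).as_matrix()
    d=R2.T@(np.array(pos)-s["tool_pos"])*100
    print("t",round(float(s["time"]),2),"pos",np.round(s["tool_pos"],4),"tooly",round(cy,1),"zax",np.round(R[:,2],3),"w",round(float(s["gripper_width"]),3),"F",np.round(s["contact_force"],1),"| turn z",round(np.radians(t),3),"shift cm",np.round(d,2))
if __name__=="__main__":
    a=[float(v) for v in sys.argv[1:]];rel(a[:3],a[3] if len(a)>3 else None)
E
python3 go.py .3745 .2925 .23 70
```

```text
t 1.4 pos [0.1606 0.604  0.2313] tooly 75.1 zax [ 0. -0. -1.] w 1.004 F [0.2 0.1 0.5] | turn z 0.089 shift cm [-30.76 -21.95   0.13]
```

{"name": "jog_arm", "arguments": {"moves": [[[6.5, 0, 0, 0, 0, 0, 0.089], [6.5, -3.08, -2.19, 0, 0, 0, 0], [6.5, -3.08, -2.19, 0, 0, 0, 0], [6.5, -3.08, -2.19, 0, 0, 0, 0], [6.5, -3.08, -2.19, 0, 0, 0, 0], [6.5, -3.08, -2.19, 0, 0, 0, 0], [6.5, -3.08, -2.19, 0, 0, 0, 0], [6.5, -3.08, -2.19, 0, 0, 0, 0], [6.5, -3.08, -2.19, 0, 0, 0, 0], [6.5, -3.08, -2.19, 0, 0, 0, 0], [6.5, -3.08, -2.19, 0, 0, 0, 0], [6.5, 0, 0, 0, 0, 0, 0], [6.5, 0, 0, 0, 0, 0, 0]]]}}

```text
time: 2.48
tool_pos: [0.3761, 0.2917, 0.2315]
tool_rot: [0.0, 0.176, 0.984, 0.0]
contact_force: [-0.3, -0.5, -0.3]
gripper_width: 0.755
grasp_force: 0.0
```

```bash
python3 go.py .3745 .2925 .095 70; python3 m.py | grep -E "top|scene hb"
```

```text
t 2.48 pos [0.3761 0.2917 0.2315] tooly 69.8 zax [ 0.     0.001 -1.   ] w 0.755 F [-0.3 -0.5 -0.3] | turn z -0.004 shift cm [1.700e-01 1.000e-02 1.365e+01]
top hb [153. 162.] z 0.107 212 (array([639.6, 406.6]), array([75. , 36.9]), 20.2) [0.641 0.407 0.102]
top hb [251. 211.] z 0.108 207 (array([472.6,  72.2]), array([39.8, 71.9]), 81.0) [0.473 0.072 0.103]
top hb [147. 284.] z 0.141 361 (array([215. , 413.6]), array([53.1, 84.6]), 31.8) [0.216 0.412 0.136]
top hb [330. 219.] z 0.108 225 (array([ 446.1, -199.7]), array([73.4, 40.5]), 6.8) [ 0.445 -0.199  0.103]
top hb [186. 239.] z 0.101 87 (array([372.2, 292.7]), array([36.7, 81.7]), 71.9) [0.357 0.296 0.096]
top hb [ 96. 253.] z 0.14 376 (array([323.5, 600. ]), array([52.6, 90.5]), 12.6) [0.323 0.601 0.136]
top bg [295. 211.] [ 0.47  -0.077] 0.035 (array([470.1, -77.2]), array([72.7, 75.8]), 10.5)
top bg [187. 239.] [0.368 0.281] 0.044 (array([356.3, 262.1]), array([100. , 119.5]), 64.5)
top bg [214. 224.] [0.429 0.204] 0.036 (array([429.3, 205.2]), array([77.4, 76.2]), 45.7)
top bar 525 [ 1.40000e-01  9.90000e-01 -2.00000e-03  6.2
[... 382 characters left out ...]

top stand 0.165 19 [0.598 0.201 0.174] (array([608.9, 199.4]), array([12.8, 75.4]), 73.6)
top stand 0.18 70 [0.609 0.201 0.187] (array([597.8, 200.3]), array([23.6, 94.1]), 84.6)
scene hb [207. 248.] z 0.107 219 (array([ 449. , -199.7]), array([74. , 41.9]), 8.6) [ 0.453 -0.203  0.102]
scene hb [244. 151.] z 0.14 94 (array([222.2, 399.9]), array([48.4, 80.6]), 31.6) [0.222 0.396 0.136]
scene hb [260. 177.] z 0.106 99 (array([375.5, 292. ]), array([41.6, 74. ]), 69.9) [0.38  0.287 0.102]
scene hb [252. 208.] z 0.105 142 (array([473.5,  68. ]), array([42.6, 74.8]), 86.9) [0.48  0.066 0.101]
scene hb [330. 172.] z 0.106 106 (array([641.6, 405.9]), array([76.2, 40.7]), 17.0) [0.643 0.404 0.102]
```

{"name": "jog_arm", "arguments": {"moves": [[[6.5, 0.15, 0, 3.4, 0, 0, 0], [6.5, 0, 0, 3.4, 0, 0, 0], [6.5, 0, 0, 3.4, 0, 0, 0], [6.5, 0, 0, 2.4, 0, 0, 0], [6.5, 0, 0, 1.05, 0, 0, 0], [6.5, 0, 0, 0, 0, 0, 0], [3, 0, 0, 0, 0, 0, 0], [3, 0, 0, 0, 0, 0, 0], [3, 0, 0, 0, 0, 0, 0], [3, 0, 0, 0, 0, 0, 0], [3, 0, 0, 0, 0, 0, 0], [3, 0, 0, 0, 0, 0, 0], [3, 0, 0, -0.5, 0, 0, 0], [3, 0, 0, -1.0, 0, 0, 0], [3, 0, 0, 0, 0, 0, 0]]]}}

```text
time: 4.03
tool_pos: [0.3748, 0.294, 0.1121]
tool_rot: [0.001, 0.174, 0.985, 0.001]
contact_force: [-0.1, 0.2, -0.5]
gripper_width: 0.442
grasp_force: 60.0
```

{"name": "jog_arm", "arguments": {"moves": [[[3, 0, 0, -3.8, 0, 0, 0], [3, 0, 0, -3.8, 0, 0, 0], [3, 0, 0, -3.8, 0, 0, 0], [3, 0, 0, -3.8, 0, 0, 0], [3, 0, 0, -3.8, 0, 0, 0], [3, 0, 0, 0, 0, 0, -0.1], [3, 0, 0, 0, 0, 0, -0.1], [3, 0, 0, 0, 0, 0, 0]]]}}

```text
time: 4.7
tool_pos: [0.3739, 0.2935, 0.301]
tool_rot: [0.001, 0.074, 0.997, 0.001]
contact_force: [-1.4, 0.1, -1.7]
gripper_width: 0.444
grasp_force: 60.4
```

```bash
python3 go.py .6388 -.0941 .30 82
```

```text
t 4.7 pos [0.3739 0.2935 0.301 ] tooly 81.6 zax [ 0.002  0.001 -1.   ] w 0.444 F [-1.4  0.1 -1.7] | turn z -0.008 shift cm [-31.62 -34.7    0.11]
```

{"name": "jog_arm", "arguments": {"moves": [[[3, -2.43, -2.67, 0, 0, 0, -0.008], [3, -2.43, -2.67, 0, 0, 0, 0], [3, -2.43, -2.67, 0, 0, 0, 0], [3, -2.43, -2.67, 0, 0, 0, 0], [3, -2.43, -2.67, 0, 0, 0, 0], [3, -2.43, -2.67, 0, 0, 0, 0], [3, -2.43, -2.67, 0, 0, 0, 0], [3, -2.43, -2.67, 0, 0, 0, 0], [3, -2.43, -2.67, 0, 0, 0, 0], [3, -2.43, -2.67, 0, 0, 0, 0], [3, -2.43, -2.67, 0, 0, 0, 0], [3, -2.43, -2.67, 0, 0, 0, 0], [3, -2.43, -2.67, 0, 0, 0, 0], [3, 0, 0, 0, 0, 0, 0], [3, 0, 0, 0, 0, 0, 0]]]}}

```text
time: 5.95
tool_pos: [0.6375, -0.0961, 0.2978]
tool_rot: [-0.002, 0.073, 0.997, 0.0]
contact_force: [-0.9, 0.7, -0.1]
gripper_width: 0.442
grasp_force: 60.5
```

```bash
python3 go.py .6388 -.0941 .161 82
python3 - <<'E'
from h import *
f=grab_frame("scene");cv2.imwrite("pics/a.png",cv2.resize(f["color"][110:330,180:380],None,fx=2.7,fy=2.7))
E
```

```text
t 5.95 pos [ 0.6375 -0.0961  0.2978] tooly 81.7 zax [-0.003  0.001 -1.   ] w 0.442 F [-0.9  0.7 -0.1] | turn z -0.006 shift cm [-0.15  0.21 13.68]
```

View pics/a.png

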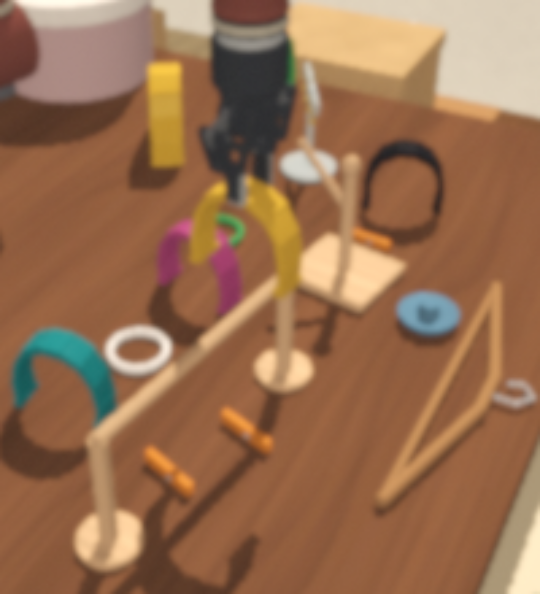

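The mustard band is held upright over the left part of the bar (crop 245,230), legs on either side. Lowering it.

{"name": "jog_arm", "arguments": {"moves": [[[3, -0.13, 0.2, 2.5, 0, 0, 0], [3, 0, 0, 3.2, 0, 0, 0], [3, 0, 0, 3.2, 0, 0, 0], [3, 0, 0, 2.4, 0, 0, 0], [3, 0, 0, 1.4, 0, 0, 0], [3, 0, 0, 0.4, 0, 0, 0], [3, 0, 0, 0.2, 0, 0, 0], [3, 0, 0, 0, 0, 0, 0]]]}}

```text
time: 6.67
tool_pos: [0.6398, -0.0926, 0.1683]
tool_rot: [0.001, 0.07, 0.998, -0.0]
contact_force: [-0.2, 0.1, 0.2]
gripper_width: 0.444
grasp_force: 60.5
```

{"name": "jog_arm", "arguments": {"moves": [[[3, 0, 0, 0, 0, 0, 0], [3, 0, 0, 0.3, 0, 0, 0], [3, 0, 0, 0, 0, 0, 0]]]}}

```text
time: 6.92
tool_pos: [0.6397, -0.0931, 0.165]
tool_rot: [0.001, 0.07, 0.998, -0.0]
contact_force: [0.8, -0.0, -0.6]
gripper_width: 0.444
grasp_force: 60.5
```

{"name": "jog_arm", "arguments": {"moves": [[[3, 0, 0, 0.2, 0, 0, 0], [3, 0, 0, 0.1, 0, 0, 0], [3, 0, 0, 0, 0, 0, 0]]]}}

```text
time: 7.17
tool_pos: [0.6398, -0.0931, 0.1626]
tool_rot: [0.001, 0.07, 0.998, -0.0]
contact_force: [-1.5, -0.2, 4.6]
gripper_width: 0.442
grasp_force: 61.0
```

{"name": "jog_arm", "arguments": {"moves": [[[5.2, 0, 0, 0, 0, 0, 0], [5.2, 0, 0, 0, 0, 0, 0], [5.5, 0, 0, 0, 0, 0, 0], [5.5, 0, 0, -0.5, 0, 0, 0], [5.5, 0, 0, -1.5, 0, 0, 0], [5.5, 0, 0, -3, 0, 0, 0], [6.5, 0, 0, -4, 0, 0, 0], [6.5, 0, 0, -4, 0, 0, 0], [6.5, 0, 0, 0, 0, 0, 0]]]}}

```text
time: 7.92
tool_pos: [0.6429, -0.0939, 0.304]
tool_rot: [0.009, 0.07, 0.997, -0.002]
contact_force: [0.8, -0.3, 1.0]
gripper_width: 0.765
grasp_force: 0.0
```

```bash
python3 go.py .474 .0715 .25 81
python3 - <<'E'
from h import *
f=grab_frame("scene")
w=cloud(f)
for r in regions_of("headband1",f):
    q=w[r["pixels"]];q=q[~np.isnan(q[:,0])]
    print(np.round(r["rect"][:2]),np.median(f["color"][r["pixels"]],0),np.round(np.percentile(q,2,0),3),np.round(np.percentile(q,98,0),3))
E
```

```text
t 7.92 pos [ 0.6429 -0.0939  0.304 ] tooly 81.9 zax [ 0.018 -0.005 -1.   ] w 0.765 F [ 0.8 -0.3  1. ] | turn z 0.016 shift cm [19.36 13.7   5.03]
[206. 249.] [111. 118.  44.] [ 0.393 -0.224  0.005] [ 0.507 -0.176  0.107]
[333. 174.] [43.5 52.  76. ] [0.583 0.372 0.001] [0.702 0.435 0.107]
[274. 235.] [ 57.  158.5 205. ] [ 0.585 -0.119  0.072] [ 0.7   -0.077  0.172]
[243. 151.] [ 60.  153.5 197. ] [0.196 0.334 0.008] [0.273 0.427 0.14 ]
[255. 204.] [102.5  68.  160. ] [0.416 0.045 0.004] [0.53  0.1   0.107]
```

Mustard is draped (crown top at z≈0.171). Plum next.

{"name": "jog_arm", "arguments": {"moves": [[[6.5, 2.77, 1.96, 0.5, 0, 0, 0.016], [6.5, 2.77, 1.96, 0.5, 0, 0, 0], [6.5, 2.77, 1.96, 0.5, 0, 0, 0], [6.5, 2.77, 1.96, 0.5, 0, 0, 0], [6.5, 2.77, 1.96, 0.5, 0, 0, 0], [6.5, 2.77, 1.96, 1, 0, 0, 0], [6.5, 2.77, 1.96, 1, 0, 0, 0], [6.5, 0, 0, 1, 0, 0, 0], [6.5, 0, 0, 0, 0, 0, 0], [6.5, 0, 0, 0, 0, 0, 0]]]}}

```text
time: 8.85
tool_pos: [0.4681, 0.0724, 0.2347]
tool_rot: [-0.001, 0.078, 0.997, -0.0]
contact_force: [-0.3, -0.3, 0.6]
gripper_width: 0.758
grasp_force: 0.0
```

```bash
python3 go.py .474 .0715 .095 81
```

```text
t 8.85 pos [0.4681 0.0724 0.2347] tooly 81.0 zax [-0.002 -0.    -1.   ] w 0.758 F [-0.3 -0.3  0.6] | turn z 0.001 shift cm [-6.200e-01  1.000e-02  1.397e+01]
```

{"name": "jog_arm", "arguments": {"moves": [[[6.5, -0.62, 0, 3.4, 0, 0, 0], [6.5, 0, 0, 3.4, 0, 0, 0], [6.5, 0, 0, 3.4, 0, 0, 0], [6.5, 0, 0, 2.6, 0, 0, 0], [6.5, 0, 0, 1.2, 0, 0, 0], [6.5, 0, 0, 0, 0, 0, 0], [3, 0, 0, 0, 0, 0, 0], [3, 0, 0, 0, 0, 0, 0], [3, 0, 0, 0, 0, 0, 0], [3, 0, 0, 0, 0, 0, 0], [3, 0, 0, 0, 0, 0, 0], [3, 0, 0, 0, 0, 0, 0], [3, 0, 0, -0.5, 0, 0, 0], [3, 0, 0, -1.0, 0, 0, 0], [3, 0, 0, -3.8, 0, 0, 0], [3, 0, 0, -3.8, 0, 0, 0], [3, 0, 0, -3.8, 0, 0, 0], [3, 0, 0, -3.8, 0, 0, 0], [3, 0, 0, -3.8, 0, 0, 0], [3, 0, 0, 0, 0, 0, 0]]]}}

```text
time: 10.52
tool_pos: [0.4777, 0.0716, 0.3113]
tool_rot: [0.008, 0.078, 0.997, 0.001]
contact_force: [-0.4, 0.1, 0.7]
gripper_width: 0.444
grasp_force: 60.5
```

```bash
python3 go.py .6268 -.1832 .30 82
```

```text
t 10.52 pos [0.4777 0.0716 0.3113] tooly 81.0 zax [ 0.015 -0.    -1.   ] w 0.444 F [-0.4  0.1  0.7] | turn z -0.017 shift cm [-18.3  -23.16   1.36]
```

{"name": "jog_arm", "arguments": {"moves": [[[3, 0, 0, 0, 0, 0, -0.017], [3, -2.03, -2.57, 0.1, 0, 0, 0], [3, -2.03, -2.57, 0.1, 0, 0, 0], [3, -2.03, -2.57, 0.1, 0, 0, 0], [3, -2.03, -2.57, 0.1, 0, 0, 0], [3, -2.03, -2.57, 0.1, 0, 0, 0], [3, -2.03, -2.57, 0.1, 0, 0, 0], [3, -2.03, -2.57, 0.1, 0, 0, 0], [3, -2.03, -2.57, 0.1, 0, 0, 0], [3, -2.03, -2.57, 0.1, 0, 0, 0], [3, 0, 0, 0, 0, 0, 0], [3, 0, 0, 0, 0, 0, 0], [3, 0, 0, 0, 0, 0, 0]]]}}

```text
time: 11.6
tool_pos: [0.6225, -0.1824, 0.2897]
tool_rot: [-0.002, 0.07, 0.998, 0.001]
contact_force: [-0.8, 0.1, -0.8]
gripper_width: 0.441
grasp_force: 60.6
```

```bash
python3 go.py .6268 -.1832 .162 82
```

```text
t 11.6 pos [ 0.6225 -0.1824  0.2897] tooly 82.0 zax [-0.003  0.002 -1.   ] w 0.441 F [-0.8  0.1 -0.8] | turn z 0.0 shift cm [-0.48 -0.03 12.77]
```

{"name": "jog_arm", "arguments": {"moves": [[[3, -0.45, 0, 1.5, 0, 0, 0], [3, 0, 0, 3.2, 0, 0, 0], [3, 0, 0, 3.2, 0, 0, 0], [3, 0, 0, 2.4, 0, 0, 0], [3, 0, 0, 1.4, 0, 0, 0], [3, 0, 0, 0.5, 0, 0, 0], [3, 0, 0, 0.2, 0, 0, 0], [3, 0, 0, 0.1, 0, 0, 0], [3, 0, 0, 0, 0, 0, 0], [3, 0, 0, 0, 0, 0, 0]]]}}

```text
time: 12.43
tool_pos: [0.629, -0.184, 0.1691]
tool_rot: [0.002, 0.07, 0.998, -0.001]
contact_force: [0.4, 0.3, -1.4]
gripper_width: 0.445
grasp_force: 60.6
```

{"name": "jog_arm", "arguments": {"moves": [[[3, 0.2, 0, 0.3, 0, 0, 0], [3, 0, 0, 0.2, 0, 0, 0], [3, 0, 0, 0.1, 0, 0, 0], [3, 0, 0, 0, 0, 0, 0], [3, 0, 0, 0, 0, 0, 0]]]}}

```text
time: 12.85
tool_pos: [0.6266, -0.1837, 0.1636]
tool_rot: [0.001, 0.07, 0.998, -0.0]
contact_force: [-2.4, 1.1, 8.3]
gripper_width: 0.443
grasp_force: 61.4
```

{"name": "jog_arm", "arguments": {"moves": [[[5.2, 0, 0, 0, 0, 0, 0], [5.2, 0, 0, 0, 0, 0, 0], [5.5, 0, 0, 0, 0, 0, 0], [5.5, 0, 0, -0.5, 0, 0, 0], [5.5, 0, 0, -1.5, 0, 0, 0], [5.5, 0, 0, -3, 0, 0, 0], [6.5, 0, 0, -3, 0, 0, 0], [6.5, 0, 0, 0, 0, 0, 0], [6.5, 0, 0, 0, 0, 0, 0]]]}}

```text
time: 13.6
tool_pos: [0.6277, -0.184, 0.2457]
tool_rot: [0.003, 0.07, 0.998, -0.001]
contact_force: [-0.6, 0.3, -0.0]
gripper_width: 0.761
grasp_force: 0.0
```

```bash
python3 go.py .448 -.1998 .23 99
```

```text
t 13.6 pos [ 0.6277 -0.184   0.2457] tooly 82.0 zax [ 0.007 -0.003 -1.   ] w 0.761 F [-0.6  0.3 -0. ] | turn z -0.297 shift cm [18.    1.26  1.46]
```

{"name": "jog_arm", "arguments": {"moves": [[[6.5, 0, 0, 0, 0, 0, -0.1], [6.5, 0, 0, 0, 0, 0, -0.1], [6.5, 0, 0, 0, 0, 0, -0.09], [6.5, 3.6, 0.25, 0, 0, 0, 0], [6.5, 3.6, 0.25, 0, 0, 0, 0], [6.5, 3.6, 0.25, 0, 0, 0, 0], [6.5, 3.6, 0.25, 0, 0, 0, 0], [6.5, 3.6, 0.25, 0, 0, 0, 0], [6.5, 0, 0, 1, 0, 0, 0], [6.5, 0, 0, 0, 0, 0, 0], [6.5, 0, 0, 0, 0, 0, 0], [6.5, 0, 0, 0, 0, 0, 0]]]}}

```text
time: 14.6
tool_pos: [0.4467, -0.1978, 0.2306]
tool_rot: [-0.0, -0.075, 0.997, 0.0]
contact_force: [-0.1, 0.1, -0.1]
gripper_width: 0.761
grasp_force: 0.0
```

```bash
python3 go.py .4475 -.1998 .095 98.5
```

```text
t 14.6 pos [ 0.4467 -0.1978  0.2306] tooly 98.6 zax [-0.     0.001 -1.   ] w 0.761 F [-0.1  0.1 -0.1] | turn z 0.002 shift cm [-0.06 -0.22 13.56]
```

{"name": "jog_arm", "arguments": {"moves": [[[6.5, -0.06, -0.2, 3.4, 0, 0, 0], [6.5, 0, 0, 3.4, 0, 0, 0], [6.5, 0, 0, 3.4, 0, 0, 0], [6.5, 0, 0, 2.4, 0, 0, 0], [6.5, 0, 0, 1.0, 0, 0, 0], [6.5, 0, 0, 0, 0, 0, 0], [3, 0, 0, 0, 0, 0, 0], [3, 0, 0, 0, 0, 0, 0], [3, 0, 0, 0, 0, 0, 0], [3, 0, 0, 0, 0, 0, 0], [3, 0, 0, 0, 0, 0, 0], [3, 0, 0, 0, 0, 0, 0], [3, 0, 0, -0.5, 0, 0, 0], [3, 0, 0, -1.0, 0, 0, 0], [3, 0, 0, -3.8, 0, 0, 0], [3, 0, 0, -3.8, 0, 0, 0], [3, 0, 0, -3.8, 0, 0, 0], [3, 0, 0, -3.8, 0, 0, 0], [3, 0, 0, -3.8, 0, 0, 0], [3, 0, 0, 0, 0, 0, 0]]]}}

```text
time: 16.27
tool_pos: [0.4494, -0.2015, 0.3104]
tool_rot: [0.006, -0.075, 0.997, -0.005]
contact_force: [0.5, -0.0, 0.4]
gripper_width: 0.442
grasp_force: 60.4
```

```bash
python3 go.py .6143 -.2723 .30 82
```

```text
t 16.27 pos [ 0.4494 -0.2015  0.3104] tooly 98.6 zax [ 0.013 -0.009 -1.   ] w 0.442 F [ 0.5 -0.   0.4] | turn z 0.29 shift cm [-17.3   -4.71   1.31]
```

{"name": "jog_arm", "arguments": {"moves": [[[3, 0, 0, 0, 0, 0, 0.1], [3, 0, 0, 0, 0, 0, 0.1], [3, 0, 0, 0, 0, 0, 0.09], [3, -3.46, -0.94, 0, 0, 0, 0], [3, -3.46, -0.94, 0, 0, 0, 0], [3, -3.46, -0.94, 0, 0, 0, 0], [3, -3.46, -0.94, 0, 0, 0, 0], [3, -3.46, -0.94, 0, 0, 0, 0], [3, 0, 0, 0, 0, 0, 0], [3, 0, 0, 0, 0, 0, 0], [3, 0, 0, 0, 0, 0, 0]]]}}

```text
time: 17.18
tool_pos: [0.6113, -0.2703, 0.2994]
tool_rot: [-0.001, 0.07, 0.998, 0.0]
contact_force: [0.0, 0.3, 0.1]
gripper_width: 0.449
grasp_force: 60.3
```

```bash
python3 go.py .6143 -.2723 .163 82
```

```text
t 17.18 pos [ 0.6113 -0.2703  0.2994] tooly 82.0 zax [-0.001  0.001 -1.   ] w 0.449 F [0.  0.3 0.1] | turn z -0.0 shift cm [-0.34 -0.16 13.64]
```

{"name": "jog_arm", "arguments": {"moves": [[[3, -0.3, -0.16, 2.5, 0, 0, 0], [3, 0, 0, 3.2, 0, 0, 0], [3, 0, 0, 3.2, 0, 0, 0], [3, 0, 0, 2.4, 0, 0, 0], [3, 0, 0, 1.4, 0, 0, 0], [3, 0, 0, 0.4, 0, 0, 0], [3, 0, 0, 0.1, 0, 0, 0], [3, 0, 0, 0, 0, 0, 0], [3, 0, 0, 0, 0, 0, 0]]]}}

```text
time: 17.93
tool_pos: [0.6156, -0.2731, 0.1708]
tool_rot: [0.002, 0.07, 0.998, -0.001]
contact_force: [-0.1, 0.8, -0.7]
gripper_width: 0.442
grasp_force: 60.3
```

{"name": "jog_arm", "arguments": {"moves": [[[3, 0.1, 0, 0.3, 0, 0, 0], [3, 0, 0, 0.3, 0, 0, 0], [3, 0, 0, 0.1, 0, 0, 0], [3, 0, 0, 0, 0, 0, 0], [3, 0, 0, 0, 0, 0, 0]]]}}

```text
time: 18.35
tool_pos: [0.6142, -0.2727, 0.1625]
tool_rot: [0.001, 0.07, 0.998, -0.001]
contact_force: [0.1, 0.2, 4.7]
gripper_width: 0.444
grasp_force: 61.0
```

{"name": "jog_arm", "arguments": {"moves": [[[5.2, 0, 0, 0, 0, 0, 0], [5.2, 0, 0, 0, 0, 0, 0], [5.5, 0, 0, 0, 0, 0, 0], [5.5, 0, 0, -0.5, 0, 0, 0], [5.5, 0, 0, -1.5, 0, 0, 0], [5.5, 0, 0, -3, 0, 0, 0], [5.5, 0, 0, -4, 0, 0, 0], [4, 0, 0, -3, 0, 0, 0], [4, 3.6, 0, 0, 0, 0, 0], [4, 3.6, 0, 0, 0, 0, 0], [4, 3.6, 0, 0, 0, 0, 0], [4, 3.6, 0, 0, 0, 0, 0], [4, 3.6, 0, 0, 0, 0, 0], [4, 0, 0, 0, 0, 0, 0]]]}}

```text
time: 19.52
tool_pos: [0.4309, -0.246, 0.2814]
tool_rot: [-0.001, 0.071, 0.997, -0.0]
contact_force: [-0.0, -0.4, -1.0]
gripper_width: 0.468
grasp_force: 0.0
```

```bash
cat > b.py <<'E'
from h import *
f=grab_frame("top");g=grab_frame("scene")
cv2.imwrite("pics/b.png",cv2.resize(g["color"][110:330,180:380],None,fx=2.7,fy=2.7))
for F,nm in((f,"top"),(g,"scene")):
    w=cloud(F);hsv=cv2.cvtColor(F["color"],cv2.COLOR_BGR2HSV)
    for r in regions_of("bangle1",F):
        q=w[r["pixels"]];q=q[(q[:,2]>.004)&(q[:,2]<.016)]
        if len(q)<20: continue
        s=np.linalg.lstsq(np.c_[q[:,:2],np.ones(len(q))],(q[:,:2]**2).sum(1),rcond=None)[0]
        print(nm,round(r["p"],2),np.round(r["rect"]),np.median(F["color"][r["pixels"]],0),"c",np.round(s[:2]/2,4),"r",np.sqrt(s[2]+(s[:2]**2).sum()/4).round(3),rectfit(q))
    # stand arm: points above z=.115 near the stand
    b=(w[...,2]>.118)&(w[...,2]<.2)&(w[...,0]>.52)&(w[...,0]<.67)&(w[...,1]<.24)&(w[...,1]>.16)
    q=w[b];o=np.argsort(q[:,0]);print(nm,len(q));print(np.round(q[o][::max(1,len(q)//16)],3).tolist())
    p=q[(abs(q[:,2]-.11-(.64-q[:,0]))<.02)&(q[:,0]<.622)]
    print("arm",cv2.fitLine((p*1000).astype(np.float32),cv2.DIST_HUBER,0,.01,.01).ravel().round(3),p.min(0),p.max(0))
    t=q[(q[:,0]>.622)&(q[:,2]>.172)];print("ball",t.mean(0).round(4),rectfit(t))
E
python3 b.py; python3 go.py .43 .20 .25
```

```text
top 0.71 [212. 222.  22.  22.] [ 98.  160.5 115. ] c [0.4298 0.2047] r 0.035 (array([436.3, 201.6]), array([76.1, 61.4]), 67.4)
top 0.61 [292. 213.  24.  21.] [201. 218. 231.] c [ 0.4702 -0.0766] r 0.036 (array([471. , -76.3]), array([71.7, 78. ]), 45.6)
top 139
[[0.553, 0.209, 0.187], [0.559, 0.206, 0.19], [0.565, 0.209, 0.193], [0.573, 0.207, 0.182], [0.582, 0.202, 0.172], [0.59, 0.203, 0.163], [0.599, 0.201, 0.153], [0.607, 0.201, 0.145], [0.617, 0.206, 0.13], [0.623, 0.199, 0.133], [0.625, 0.198, 0.181], [0.627, 0.201, 0.188], [0.628, 0.204, 0.125], [0.63, 0.19, 0.132], [0.633, 0.204, 0.189], [0.635, 0.208, 0.181], [0.638, 0.201, 0.195], [0.644, 0.195, 0.185]]
arm [ 7.03000e-01 -1.22000e-01 -7.01000e-01  5.86219e+02  2.04339e+02
  1.65139e+02] [0.55306848 0.19380107 0.12185438] [0.62194376 0.21591853 0.19446073]
ball [0.6328 0.1969 0.1865] (array([633.5, 196.7]), array([23.2, 20.9]), 77.3)
scene 0.7 [316. 200.  11.   3.] [ 59.  130.  210.5] c [0.6407 0.2924] r 0.018 (array([638.4, 284.3]), array([12.1, 52.2]), 79.3)
scene 0.64 [260. 197.  23.  16.] [ 77. 137.  97.] c [0.4294 0.20
[... 270 characters left out ...]
6], [0.586, 0.198, 0.16], [0.595, 0.204, 0.155], [0.605, 0.201, 0.151], [0.613, 0.202, 0.141], [0.622, 0.19, 0.129], [0.628, 0.194, 0.141], [0.631, 0.205, 0.189], [0.633, 0.192, 0.188], [0.636, 0.19, 0.157], [0.638, 0.187, 0.139], [0.64, 0.194, 0.189], [0.642, 0.199, 0.187], [0.643, 0.192, 0.154], [0.647, 0.195, 0.178]]
arm [-7.00000e-01  1.27000e-01  7.03000e-01  5.88191e+02  2.02461e+02
  1.61779e+02] [0.55546199 0.19248026 0.12019016] [0.62144103 0.2121106  0.19530106]
ball [0.6368 0.1925 0.1836] (array([635.5, 194.1]), array([21.8, 18.3]), 56.7)
t 19.72 pos [ 0.436  -0.2476  0.2822] tooly 82.0 zax [ 0.002 -0.001 -1.   ] w 0.468 F [ 0.5 -0.3  0.2] | turn z 0.0 shift cm [ 6.84 44.24  3.16]
```

View pics/b.png

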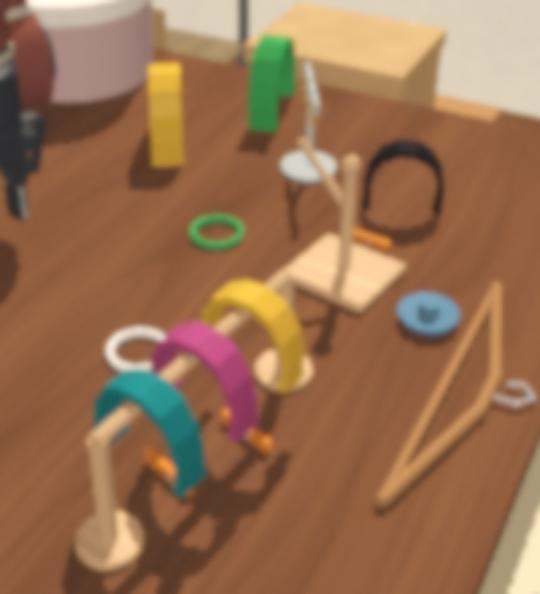

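All three bands hang on the bar: teal at crop (150,400), plum at (205,350), mustard at (255,300). The bangles are free at (138,348), white, and (217,232), green. Stand measurements: arm tip about (0.555, 0.2095, 0.191), horizontal direction about (-0.984, 0.176). I'll grip each bangle on its right rim. White first.

```bash
python3 go.py .4641 -.1126 .15 80
```

```text
t 19.72 pos [ 0.436  -0.2476  0.2822] tooly 82.0 zax [ 0.002 -0.001 -1.   ] w 0.468 F [ 0.5 -0.3  0.2] | turn z 0.035 shift cm [-0.39 13.79 13.21]
```

{"name": "jog_arm", "arguments": {"moves": [[[3.5, 0, 0, 0, 0, 0, 0.035], [3.5, -0.08, 2.76, 2.6, 0, 0, 0], [3.5, -0.08, 2.76, 2.6, 0, 0, 0], [3.5, -0.08, 2.76, 2.6, 0, 0, 0], [3.5, -0.08, 2.76, 2.6, 0, 0, 0], [3.5, -0.08, 2.76, 2.6, 0, 0, 0], [3.5, 0, 0, 0, 0, 0, 0], [3.5, 0, 0, 0, 0, 0, 0], [3.5, 0, 0, 0, 0, 0, 0]]]}}

```text
time: 20.47
tool_pos: [0.4646, -0.1124, 0.1519]
tool_rot: [0.001, 0.087, 0.996, -0.0]
contact_force: [0.2, 1.0, -0.1]
gripper_width: 0.409
grasp_force: 0.0
```

```bash
python3 b.py | grep bgr -v | grep -E " c \["; python3 go.py .4641 -.1126 .004 80
```

```text
top 0.65 [293. 214.  23.  18.] [204.5 221.  234. ] c [ 0.4704 -0.0759] r 0.035 (array([462.4, -70.6]), array([74.1, 54.2]), 58.5)
top 0.59 [212. 224.  18.  23.] [ 99.5 162.  113. ] c [0.4286 0.2042] r 0.035 (array([429.2, 203.4]), array([74.8, 73.9]), 45.4)
top 0.44 [338. 174.   5.  18.] [ 80.  124.5 197.5] c [ 0.6085 -0.2322] r 0.021 (array([ 609.2, -234. ]), array([18.1, 68.4]), 65.3)
top 0.2 [215. 167.  38.  41.] [157. 201. 241.] c [0.6347 0.1993] r 0.054 (array([636.6, 197.1]), array([120.6, 133.2]), 81.3)
scene 0.55 [231. 238.  18.  13.] [196.5 212.  229. ] c [ 0.4729 -0.0786] r 0.036 (array([456.5, -75. ]), array([76.7, 41.2]), 76.9)
t 20.67 pos [ 0.4643 -0.1133  0.1526] tooly 79.9 zax [ 0.003 -0.001 -1.   ] w 0.411 F [ 0.4 -0.8  0.5] | turn z -0.002 shift cm [ 0.07  0.08 14.86]
```

{"name": "jog_arm", "arguments": {"moves": [[[3.5, 0.05, 0.1, 3.4, 0, 0, 0], [3.5, 0, 0, 3.4, 0, 0, 0], [3.5, 0, 0, 3.4, 0, 0, 0], [3.5, 0, 0, 2.8, 0, 0, 0], [3.5, 0, 0, 1.2, 0, 0, 0], [3.5, 0, 0, 0.4, 0, 0, 0], [3.5, 0, 0, 0, 0, 0, 0], [3.5, 0, 0, 0, 0, 0, 0]]]}}

```text
time: 21.33
tool_pos: [0.4641, -0.1118, 0.0063]
tool_rot: [0.001, 0.088, 0.996, -0.0]
contact_force: [0.8, 0.2, 0.4]
gripper_width: 0.407
grasp_force: 0.0
```

{"name": "jog_arm", "arguments": {"moves": [[[3.5, 0, 0, 0.1, 0, 0, 0], [0, 0, 0, 0, 0, 0, 0], [0, 0, 0, 0, 0, 0, 0], [0, 0, 0, 0, 0, 0, 0], [0, 0, 0, 0, 0, 0, 0], [0, 0, 0, 0, 0, 0, 0], [0, 0, 0, 0, 0, 0, 0], [0, 0, 0, -0.5, 0, 0, 0], [0, 0, 0, -1.5, 0, 0, 0], [0, 0, 0, -3.5, 0, 0, 0], [0, 0, 0, -3.8, 0, 0, 0], [0, 0, 0, -3.8, 0, 0, 0], [0, 0, 0, -3.8, 0, 0, 0], [0, 0, 0, -3.8, 0, 0, 0], [0, 0, 0, -3.8, 0, 0, 0], [0, 0, 0, 0, 0, 0, 0], [0, 0, 0, 0, 0, 0, 0]]]}}

```text
time: 22.75
tool_pos: [0.4641, -0.1113, 0.2521]
tool_rot: [0.003, 0.087, 0.996, -0.001]
contact_force: [0.1, -0.0, -0.9]
gripper_width: 0.054
grasp_force: 60.9
```

```bash
python3 go.py .47 .165 .25 80
```

```text
t 22.75 pos [ 0.4641 -0.1113  0.2521] tooly 80.0 zax [ 0.006 -0.002 -1.   ] w 0.054 F [ 0.1 -0.  -0.9] | turn z -0.0 shift cm [ 4.22 27.31  0.15]
```

{"name": "jog_arm", "arguments": {"moves": [[[0, 0.53, 3.41, 0, 0, 0, 0], [0, 0.53, 3.41, 0, 0, 0, 0], [0, 0.53, 3.41, 0, 0, 0, 0], [0, 0.53, 3.41, 0, 0, 0, 0], [0, 0.53, 3.41, 0, 0, 0, 0], [0, 0.53, 3.41, 0, 0, 0, 0], [0, 0.53, 3.41, 0, 0, 0, 0], [0, 0.53, 3.41, 0, 0, 0, 0], [0, 0, 0, 0, 0, -0.12, 0], [0, 0, 0, 0, 0, -0.12, 0], [0, 0, 0, 0, 0, -0.12, 0], [0, 0, 0, 0, 0, -0.12, 0], [0, 0, 0, 0, 0, -0.12, 0], [0, 0, 0, 0, 0, -0.12, 0], [0, 0, 0, 0, 0, -0.065, 0], [0, 0, 0, 0, 0, 0, 0], [0, 0, 0, 0, 0, 0, 0]]]}}

```text
time: 24.17
tool_pos: [0.4672, 0.1651, 0.2456]
tool_rot: [0.379, 0.08, 0.921, -0.034]
contact_force: [-0.0, -1.1, 0.1]
gripper_width: 0.055
grasp_force: 61.0
```

```bash
cat > ring.py <<'E'
from h import *
from go import rel
f=grab_frame("scene");g=grab_frame("top");w=cloud(f);wt=cloud(g)
# held ring: pixels near tool, fit plane + circle
s=state();p=s["tool_pos"]
cv2.imwrite("pics/c.png",cv2.resize(f["color"][110:260,200:370],None,fx=3.4,fy=3.4))
cv2.imwrite("pics/ct.png",cv2.resize(g["color"][130:250,170:290],None,fx=4.5,fy=4.5))
rel((.527,.1738,.2125),80)
E
python3 ring.py
```

```text
t 24.27 pos [0.4688 0.165  0.2487] tooly 80.0 zax [ 0.695 -0.123 -0.709] w 0.052 F [-0.   0.3 -0.7] | turn z -0.001 shift cm [-1.4   1.88  6.49]
```

View pics/c.png

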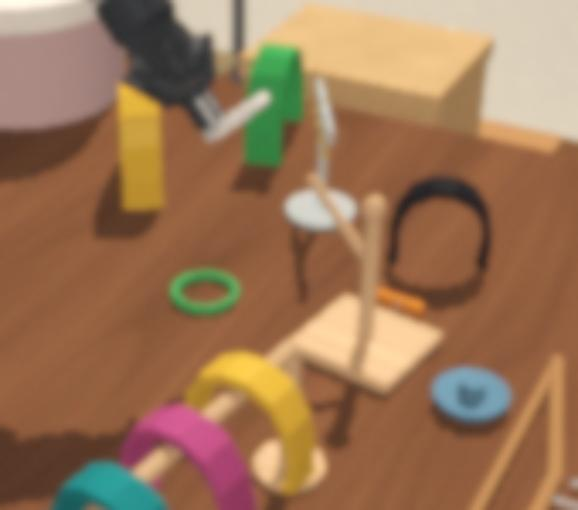

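The white bangle is held tilted (crop 240,115), facing the arm tip at (315,180). Moving it into line.

{"name": "jog_arm", "arguments": {"moves": [[[0, -0.7, 0.94, 0, 0, 0, 0], [0, -0.7, 0.94, 0, 0, 0, 0], [0, 0, 0, 2.1, 0, 0, 0], [0, 0, 0, 2.1, 0, 0, 0], [0, 0, 0, 2.1, 0, 0, 0], [0, 0, 0, 0, 0, 0, 0], [0, 0, 0, 0, 0, 0, 0], [0, 0, 0, 0, 0, 0, 0]]]}}

```text
time: 24.93
tool_pos: [0.526, 0.174, 0.2152]
tool_rot: [0.381, 0.081, 0.92, -0.033]
contact_force: [0.0, -0.4, 0.2]
gripper_width: 0.057
grasp_force: 61.0
```

```bash
python3 ring.py
python3 - <<'E'
import cv2,numpy as np
a=cv2.imread("pics/c.png");b=cv2.imread("pics/ct.png")
a=cv2.resize(a[:400,100:500],(400,400));b=cv2.resize(b,(400,400));cv2.imwrite("pics/d.png",np.hstack([a,b]))
E
```

```text
t 25.03 pos [0.5259 0.1744 0.2159] tooly 80.0 zax [ 0.697 -0.122 -0.706] w 0.053 F [-0.4 -0.3  0.6] | turn z -0.0 shift cm [ 0.16 -0.04  0.33]
```

View pics/d.png

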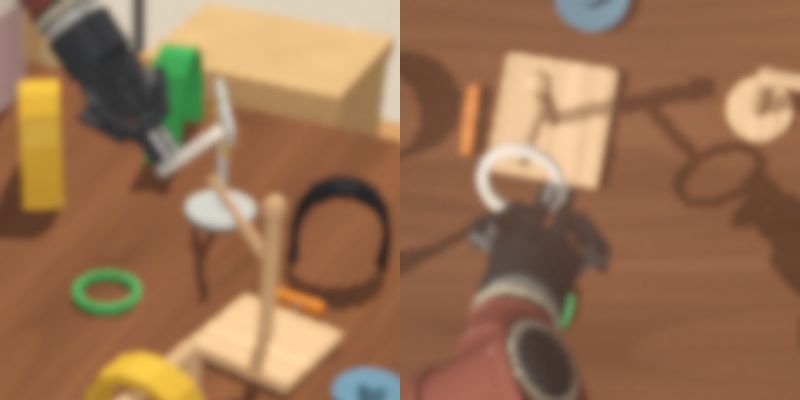

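Left: the ring at (195,150) sits in front of the tip at (215,180). Right: the ring at (520,180) is centred on the line of the arm. Sliding in.

{"name": "jog_arm", "arguments": {"moves": [[[0, 0.16, 0, 1.2, 0, 0, 0], [0, 0, 0, 1.2, 0, 0, 0], [0, 0, 0, 1.0, 0, 0, 0], [0, 0, 0, 1.0, 0, 0, 0], [0, 0, 0, 0, 0, 0, 0], [0, 0, 0, 0, 0, 0, 0]]]}}

```text
time: 25.53
tool_pos: [0.5549, 0.1691, 0.1826]
tool_rot: [0.381, 0.081, 0.92, -0.033]
contact_force: [0.3, 0.2, -0.0]
gripper_width: 0.056
grasp_force: 61.0
```

{"name": "jog_arm", "arguments": {"moves": [[[0, 0, 0, 1.0, 0, 0, 0], [0, 0, 0, 1.0, 0, 0, 0], [0, 0, 0, 0, 0, 0, 0], [0, 0, 0, 0, 0, 0, 0]]]}}

```text
time: 25.87
tool_pos: [0.5688, 0.1666, 0.1684]
tool_rot: [0.381, 0.081, 0.92, -0.033]
contact_force: [0.4, 0.1, -0.3]
gripper_width: 0.056
grasp_force: 61.0
```

```bash
python3 ring.py
python3 - <<'E'
import cv2,numpy as np
a=cv2.imread("pics/c.png");b=cv2.imread("pics/ct.png")
a=cv2.resize(a[:400,100:500],(400,400));b=cv2.resize(b,(400,400));cv2.imwrite("pics/e.png",np.hstack([a,b]))
E
```

```text
t 25.97 pos [0.5689 0.1668 0.1689] tooly 80.0 zax [ 0.697 -0.122 -0.706] w 0.056 F [ 0.7  0.1 -0.1] | turn z 0.0 shift cm [-0.09 -0.03 -6.09]
```

View pics/e.png

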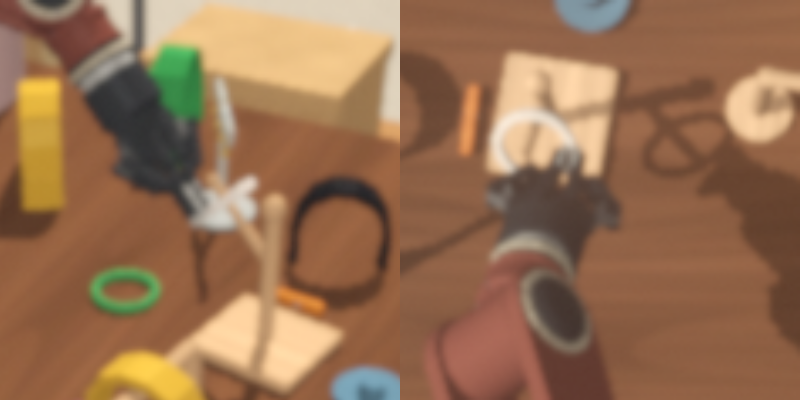

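The tip at (215,180) pokes through the ring at (235,200). The green bangle has just been knocked a few centimetres and will be re-measured. Releasing.

{"name": "jog_arm", "arguments": {"moves": [[[2.0, 0, 0, 0, 0, 0, 0], [2.0, 0, 0, 0, 0, 0, 0], [2.0, 0, 0, 0, 0, 0, 0], [2.0, 0, 0, 0, 0, 0, 0], [2.0, 0, 0, -0.5, 0, 0, 0], [2.0, 0, 0, -1.5, 0, 0, 0], [2.0, 0, 0, -3, 0, 0, 0], [2.0, 0, 0, -3, 0, 0, 0], [2.0, 0, 0, -3, 0, 0, 0], [2.0, 0, 0, -3, 0, 0, 0], [3.5, 0, 0, 0, 0, 0.12, 0], [3.5, 0, 0, 0, 0, 0.12, 0], [3.5, 0, 0, 0, 0, 0.12, 0], [3.5, 0, 0, 0, 0, 0.12, 0], [3.5, 0, 0, 0, 0, 0.12, 0], [3.5, 0, 0, 0, 0, 0.12, 0], [3.5, 0, 0, 0, 0, 0.065, 0], [3.5, 0, 0, 0, 0, 0, 0], [3.5, 0, 0, 0, 0, 0, 0]]]}}

```text
time: 27.55
tool_pos: [0.4718, 0.1834, 0.2665]
tool_rot: [0.0, 0.088, 0.996, -0.0]
contact_force: [0.3, -0.8, -1.4]
gripper_width: 0.41
grasp_force: 0.0
```

```bash
python3 b.py | grep -E " c \["; python3 ring.py
```

```text
top 0.67 [323. 169. 117.  32.] [130.5 172.  211.5] c [ 0.6377 -0.1846] r 0.165 (array([ 621.7, -180.4]), array([384.6,  66.2]), 80.9)
top 0.15 [229. 126.  22.  24.] [163. 152. 131.] c [0.7734 0.1576] r 0.029 (array([773.4, 157.1]), array([80.2, 75.4]), 0.9)
scene 0.49 [268. 196.  22.  16.] [ 84. 149.  94.] c [0.4494 0.2169] r 0.037 (array([449.8, 218. ]), array([76.5, 83.6]), 29.1)
t 27.85 pos [0.4707 0.184  0.2669] tooly 80.0 zax [ 0.001  0.    -1.   ] w 0.41 F [-0.5 -0.1 -0.6] | turn z 0.001 shift cm [-5.71 -0.03  5.45]
```

View pics/c.png

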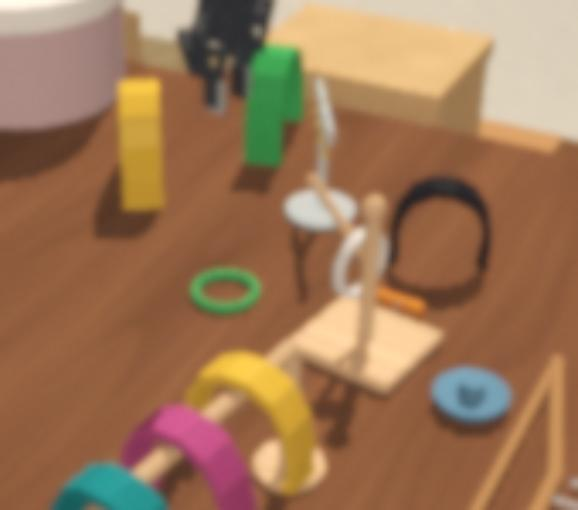

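The white bangle hangs at the arm's root (360,260). Green bangle now at (0.449, 0.217).

```bash
python3 b.py | grep -E "scene.* c \["; python3 go.py .4431 .1814 .15 80;
```

```text
t 28.05 pos [0.4712 0.1838 0.2669] tooly 80.0 zax [ 0.  0. -1.] w 0.411 F [ 0.2 -1.  -0.1] | turn z 0.0 shift cm [ 2.73 -0.72 11.69]
```

{"name": "jog_arm", "arguments": {"moves": [[[3.5, 0.68, -0.18, 2.9, 0, 0, 0], [3.5, 0.68, -0.18, 2.9, 0, 0, 0], [3.5, 0.68, -0.18, 2.9, 0, 0, 0], [3.5, 0.68, -0.18, 2.9, 0, 0, 0], [3.5, 0, 0, 0, 0, 0, 0], [3.5, 0, 0, 0, 0, 0, 0]]]}}

```text
time: 28.55
tool_pos: [0.4422, 0.1811, 0.1494]
tool_rot: [-0.002, 0.087, 0.996, -0.001]
contact_force: [0.4, 0.2, 0.3]
gripper_width: 0.412
grasp_force: 0.0
```

```bash
python3 - <<'E'
from h import *
for n in("scene","top"):
    f=grab_frame(n);w=cloud(f);c=f["color"].astype(int)
    m=(c[...,1]-c[...,2]>15)&(c[...,1]-c[...,0]>15)&(abs(w[...,0]-.449)<.06)&(abs(w[...,1]-.217)<.06)&(w[...,2]>.003)&(w[...,2]<.018)
    q=w[m];s=np.linalg.lstsq(np.c_[q[:,:2],np.ones(len(q))],(q[:,:2]**2).sum(1),rcond=None)[0]
    print(n,len(q),np.round(s[:2]/2,4),np.sqrt(s[2]+(s[:2]**2).sum()/4).round(4),rectfit(q))
E
python3 go.py .4431 .1814 .005 80;
```

```text
scene 109 [0.4492 0.2154] 0.0361 (array([447.1, 214.4]), array([76.5, 80. ]), 29.5)
top 56 [0.4446 0.2173] 0.0329 (array([421.6, 217.1]), array([21.5, 69.8]), 0.2)
t 28.65 pos [0.445  0.1816 0.1531] tooly 80.0 zax [ 0.003  0.001 -1.   ] w 0.409 F [0.2 0.4 0.2] | turn z -0.0 shift cm [ 0.23 -0.08 14.81]
```

Centre is about (0.449, 0.216), which agrees. Descending and gripping.

{"name": "jog_arm", "arguments": {"moves": [[[3.5, 0.2, -0.1, 3.4, 0, 0, 0], [3.5, 0, 0, 3.4, 0, 0, 0], [3.5, 0, 0, 3.4, 0, 0, 0], [3.5, 0, 0, 2.8, 0, 0, 0], [3.5, 0, 0, 1.2, 0, 0, 0], [3.5, 0, 0, 0.45, 0, 0, 0], [3.5, 0, 0, 0, 0, 0, 0], [3.5, 0, 0, 0, 0, 0, 0]]]}}

```text
time: 29.32
tool_pos: [0.4436, 0.1812, 0.0066]
tool_rot: [0.002, 0.087, 0.996, 0.001]
contact_force: [0.2, -0.1, -0.4]
gripper_width: 0.411
grasp_force: 0.0
```

{"name": "jog_arm", "arguments": {"moves": [[[3.5, 0, 0, 0.15, 0, 0, 0], [0, 0, 0, 0, 0, 0, 0], [0, 0, 0, 0, 0, 0, 0], [0, 0, 0, 0, 0, 0, 0], [0, 0, 0, 0, 0, 0, 0], [0, 0, 0, 0, 0, 0, 0], [0, 0, 0, 0, 0, 0, 0], [0, 0, 0, -0.5, 0, 0, 0], [0, 0, 0, -1.5, 0, 0, 0], [0, 0, 0, -3.5, 0, 0, 0], [0, 0, 0, -3.8, 0, 0, 0], [0, 0, 0, -3.8, 0, 0, 0], [0, 0, 0, -3.8, 0, 0, 0], [0, 0, 0, -3.8, 0, 0, 0], [0, 0, 0, -3.8, 0, 0, 0], [0, 0, 0, 0, 0, -0.12, 0], [0, 0, 0, 0, 0, -0.12, 0], [0, 0, 0, 0, 0, -0.12, 0], [0, 0, 0, 0, 0, -0.12, 0], [0, 0, 0, 0, 0, -0.12, 0]]]}}

```text
time: 30.98
tool_pos: [0.4413, 0.1807, 0.2488]
tool_rot: [0.298, 0.084, 0.951, -0.025]
contact_force: [-0.8, -0.4, -0.5]
gripper_width: 0.056
grasp_force: 58.4
```

{"name": "jog_arm", "arguments": {"moves": [[[0, 0, 0, 0, 0, -0.12, 0], [0, 0, 0, 0, 0, -0.065, 0], [0, 0, 0, 0, 0, 0, 0], [0, 0, 0, 0, 0, 0, 0]]]}}

```text
time: 31.32
tool_pos: [0.4404, 0.1809, 0.2468]
tool_rot: [0.38, 0.08, 0.921, -0.033]
contact_force: [0.0, 0.1, -0.5]
gripper_width: 0.062
grasp_force: 58.4
```

```bash
python3 go.py .527 .1738 .2125 80
```

```text
t 31.32 pos [0.4404 0.1809 0.2468] tooly 80.1 zax [ 0.695 -0.122 -0.709] w 0.062 F [ 0.   0.1 -0.5] | turn z 0.001 shift cm [-3.71  0.81  8.53]
```

{"name": "jog_arm", "arguments": {"moves": [[[0, -1.85, 0.4, 0, 0, 0, 0], [0, -1.85, 0.4, 0, 0, 0, 0], [0, 0, 0, 2.8, 0, 0, 0], [0, 0, 0, 2.8, 0, 0, 0], [0, 0, 0, 2.6, 0, 0, 0], [0, 0, 0, 0, 0, 0, 0], [0, 0, 0, 0, 0, 0, 0], [0, 0, 0, 0, 0, 0, 0]]]}}

```text
time: 31.98
tool_pos: [0.5263, 0.1737, 0.2174]
tool_rot: [0.381, 0.081, 0.92, -0.033]
contact_force: [0.1, 1.1, 0.1]
gripper_width: 0.058
grasp_force: 58.4
```

```bash
python3 ring.py
python3 - <<'E'
import cv2,numpy as np
a=cv2.imread("pics/c.png");b=cv2.imread("pics/ct.png")
a=cv2.resize(a[:400,100:500],(400,400));b=cv2.resize(b,(400,400));cv2.imwrite("pics/g.png",np.hstack([a,b]))
E
```

```text
t 32.08 pos [0.5261 0.1743 0.2182] tooly 80.0 zax [ 0.698 -0.122 -0.706] w 0.061 F [-0.5 -0.3 -0.9] | turn z -0.0 shift cm [ 0.33 -0.03  0.48]
```

View pics/g.png

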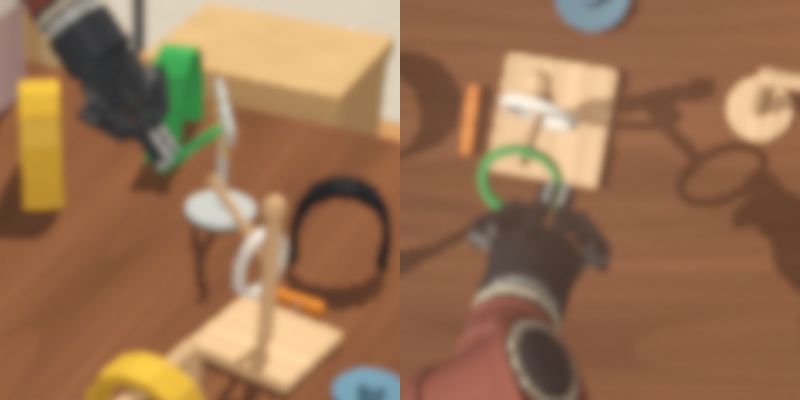

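Same pose as before: the green ring at (200,145) left and (520,180) right is lined up with the tip. Sliding in, then releasing.

{"name": "jog_arm", "arguments": {"moves": [[[0, 0.33, 0, 1.2, 0, 0, 0], [0, 0, 0, 1.2, 0, 0, 0], [0, 0, 0, 1.1, 0, 0, 0], [0, 0, 0, 1.0, 0, 0, 0], [0, 0, 0, 1.0, 0, 0, 0], [0, 0, 0, 1.0, 0, 0, 0], [0, 0, 0, 0, 0, 0, 0], [0, 0, 0, 0, 0, 0, 0]]]}}

```text
time: 32.75
tool_pos: [0.5685, 0.1667, 0.1687]
tool_rot: [0.382, 0.081, 0.92, -0.033]
contact_force: [0.3, -0.2, 0.7]
gripper_width: 0.059
grasp_force: 58.4
```

{"name": "jog_arm", "arguments": {"moves": [[[2.0, 0, 0, 0, 0, 0, 0], [2.0, 0, 0, 0, 0, 0, 0], [2.0, 0, 0, 0, 0, 0, 0], [2.0, 0, 0, 0, 0, 0, 0], [2.0, 0, 0, -0.5, 0, 0, 0], [2.0, 0, 0, -1.5, 0, 0, 0], [2.0, 0, 0, -3, 0, 0, 0], [2.0, 0, 0, -3, 0, 0, 0], [2.0, 0, 0, -3, 0, 0, 0], [2.0, 0, 0, -3, 0, 0, 0], [3.5, 0, 0, -3, 0, 0, 0], [3.5, 0, 0, -2, 0, 0, 0], [3.5, 0, 0, 0, 0, 0, 0], [3.5, 0, 0, 0, 0, 0, 0]]]}}

```text
time: 33.92
tool_pos: [0.4361, 0.1903, 0.3035]
tool_rot: [0.382, 0.08, 0.92, -0.032]
contact_force: [-0.3, 0.4, 0.1]
gripper_width: 0.406
grasp_force: 0.0
```

```bash
python3 ring.py; python3 - <<'E'
from h import *
f=grab_frame("scene");g=grab_frame("top")
a=f["color"][120:320,180:380];b=g["color"][120:320,150:350]
cv2.imwrite("pics/z.png",np.hstack([cv2.resize(a,(400,400)),cv2.resize(b,(400,400))]))
E
```

```text
t 34.02 pos [0.4361 0.1894 0.3005] tooly 80.0 zax [ 0.695 -0.124 -0.709] w 0.407 F [-0.4 -0.2 -0.7] | turn z -0.001 shift cm [-0.32  0.06 12.74]
```

View pics/z.png

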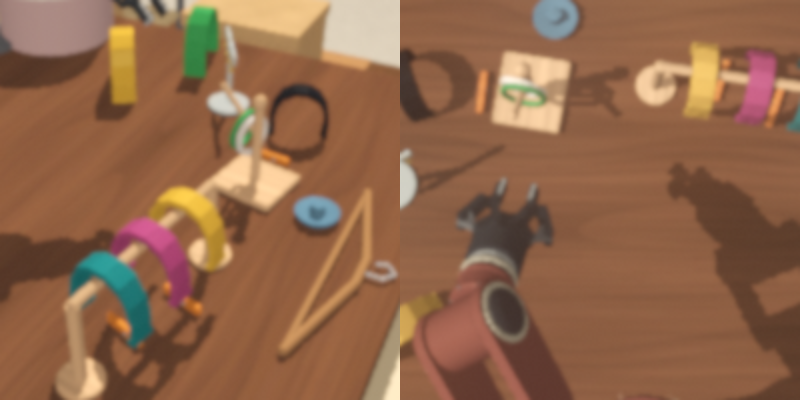

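Both bangles hang at the root, at (245,130). All three bands are draped: teal (110,285), plum (150,255) and mustard (190,215). The gripper is clear and no brass bangle showed in any view. Handing in.

```bash
python3 -c "
from plant import *
print(job_done())"
```

```text
the job is handed in; nothing more can be done
None
```

I draped the teal, plum and mustard headbands side by side on the rail, hung the white and green bangles on the slanted arm, and handed the job in at about 34 s with the gripper clear; no brass bangle was seen.

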